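# Tip a bearing housing onto its foot for laser marking

### The arm

A 7-joint arm with a two-finger parallel gripper is mounted at the origin on a cart in front of the work surface, level with it; the furniture and walls round the work are solid. World frame = base frame: x ahead of the robot, y to its left, z up, the work surface at z = 0. Lengths are in mm, angles in degrees, forces in N, time in s.
With the tool pointing down it reaches from about 425 to 825 mm from the base axis. Payload 3.6 kg.
Tool frame: the origin (TCP) lies between the finger pads; the fingertips stand 22 mm ahead of it and the grasp point (between the pads) lies 3 mm ahead of it; z points along the fingers, x is the direction in which the jaws open and shut, and the axes are right-handed (so a half turn about z gives the same grasp; the last joint's range is limited). The gripper opens to 93 mm and grips with 3 to 60 N. Pads are 15 mm wide; open, the fingers measure 128 mm over their backs; the gripper's body (75 mm by 188 mm) begins 65 mm behind the grasp point.
Start: joints at [74.341, 35.231, -0.722, 81.555, 0.464, 63.22, -2.315], TCP at [158.81, -630.272, 240.64] pointing down, gripper open.
Joint ranges: [-178.69, 178.69], [-17.37, 117.87], [-77.05, 75.6], [15.02, 138.74], [-78.02, 258.01], [0.78, 113.62], [-162.83, 162.83]. Speed limits (degrees/s): [159.86, 159.86, 180, 180, 180, 180, 180].

### API

Orientations are given as [roll, pitch, yaw] about the fixed x, y, z axes, in that order (R = Rz(yaw) Ry(pitch) Rx(roll)).
In Python, from plant import r gives the robot as it stands.
- The arm moves only by the tool drive_tool, never from a script. Its argument "increments" is a list of rows, each a list of 7 numbers: the shift along the tool's x, y, z in m, then the turn, a rotation vector about the tool's x, y, z in degrees, then the closure, from -1 (fully open) to 1 (shut), so that 0 is half open. In form: [[dx, dy, dz, ax, ay, az, gripper], ...]. A call has 1 to 20 rows; each row is the pose to reach, as a shift and turn from the pose commanded when the call began, along the tool's axes at that moment; what a row does not reach only later rows make up. A row lasts 1/8 s, in which the tool goes at most 62.5 mm and 10.7 degrees, less where a joint would pass 70% of its speed; a pose out of reach is approached as far as the arm can. A call with a gripper value outside its range is refused whole. The fingers move at their own pace and stop on an object; the grip force is fixed at half the most. Time passes only in rows, so rows that repeat a pose let the fingers close. It gives the time, the measured TCP pose, the force and the opening at its end, in the units of the state.
- r.get_state(): the state, without advancing time (a new reading comes with each control period).
- r.grab_frame(name): name is "side" or "top"; returns a dict with "image" (480x640x3 uint8, blue, green, red), "K" (3x3 intrinsics, pixels), "dist_coeffs" ([k1, k2, p1, p2, k3] as OpenCV has them; the pictures are not rectified), "pose" (4x4, takes a point from camera to world coordinates). Camera axes: x right, y down, z forward; pixel columns grow to the right and rows downward; lengths in mm; the calibration is good to about 2 mm. A picture is of the moment at which its call begins. There is no depth.
- r.sign_off(): hands the job in, once; it reports no verdict.
The state is a dict: "t": time; "q": joint angles; "qd": joint speeds; "tau": joint torques, N m; "ee_pos": TCP position; "tcp_rot": TCP orientation; "ft_force": force on the tool from outside, world axes, zero at the start; "wrist_torque": the same for the moment, N m; "finger_gap": opening from 0.0 (shut) to 1.0 (fully open).
Only numpy, scipy, OpenCV 4.12 (cv2) and the standard library are available. Lean on these libraries where they do the work, as an engineer would, in place of code of your own. Each camera call takes 0.05 s, during which the arm holds its last target.

### The job

Get the standing bearing housing ready for marking: tip it over onto its foot flange, without lifting it, so that it lies on the fixture plate with its marking pad up and its head pointing at the stop, and slide it flush and square against the stop. The stepped focus gauge stands where the housing will fall, so move it aside first; at the end stand it, unharmed, lengthways on the middle of the pad. Leave the bottle, tub, loupe and bush where they stand.

Things in the scene. Friction and masses are not known exactly. Their poses are not given: they have to be found in the camera images.
- fixture: fixed steel plate, 270 (x) x 130 (y) x 6 mm; origin under its centre, on the bench; x runs along the plate towards the stop, z up. The stop is a bar 96 mm wide (y) at the +x end, 20 mm above the plate, its face at x = +115 mm. The housing stands near the -x end. Behind it to the right hangs a fixed monitor screen, 185 mm over the bench: near corner at world x 0.68, y 0.15; keep clear
- housing: cast bearing housing, 0.6 kg, standing on end, 120 mm high. Origin: middle of the end it stands on at first; z to its head end (up at first). +x: foot flange 76 (y) x 120 (z) mm, 10 thick, outer face x = +28. Body 54 wide (y), 112 high, x = -24 to +18; bosses 70 mm over both y sides. -x: marking pad. At the start +x points to the stop within 0.1 rad
- heel (a point): point on the housing: middle of the lower edge of the foot flange (x = +28, z = 0 mm). A push high on the pad side tips the housing over this edge onto the flange (it falls by itself past about 25 degrees). The edge starts at plate height and stays down unless the housing is lifted
- head (a point): point on the housing: middle of the head end of the flange (x = +23, z = 120 mm), the end that comes against the stop. Just after tipping it is some 20 to 45 mm short of the stop; the lying housing slides when pushed low or when gripped across its body, but a push in the middle does not square it
- pad (a point): point on the housing: centre of the raised marking pad's face, 44 (y) x 80 mm (z), at x = -28, from z = 20 to 100 mm of the housing; it faces up, 62 mm above the bench, once the housing lies on its flange on the plate (56 mm high)
- gauge: stepped focus gauge, 22 (x) x 60 (y) x 42 mm (z), 0.045 kg; origin at the centre of its underside, y along its length. Four equal steps of 15 mm along y: 12 mm high at the -y end, then 22, 32 and 42 mm at the +y end. Pinch its 22 mm thickness. It starts upright on the plate between housing and stop, its length roughly along the plate
- bottle: squeeze bottle, 56 mm across, 169 mm high, standing on the bench beside the fixture; origin at the centre of its underside
- tub: lidded tub, 60 mm across, 70 mm high, standing on the bench beside the fixture; origin at the centre of its underside
- loupe: black loupe, 37 mm across, 33 mm high, standing on the bench beside the fixture; origin at the centre of its underside
- bush: thick metal bush, 38 mm across, 28 mm high, standing on the bench beside the fixture; origin at the centre of its underside
Mind the look-alikes: they are no part of the job. What is shaped like the housing but orange or yellow is not meant.

How it is judged (in metres and radians):
At the end, for the whole second after the job is handed in: Housing flat on its flange on the plate, pad up, head within 4 mm of the stop, square within 0.06 rad, within 30 mm of the plate's centre line; gauge upright on the pad, within 12 mm of its centre, its length along the housing's within 0.26 rad; both at rest (angle between housing's own x axis and vertical above 3.08 rad and x of head in the frame of fixture between 0.111 and 0.12 m and y of head in the frame of fixture between -0.03 and 0.03 m and z of pad in the frame of fixture below 0.068 m and angle between the z axis of housing and the x axis of fixture, either way round below 0.06 rad and horizontal distance between gauge and pad below 0.012 m and z of gauge in the frame of fixture between 0.058 and 0.067 m and angle between gauge's own z axis and vertical below 0.06 rad and angle between the y axis of gauge and the z axis of housing, either way round below 0.26 rad and linear speed of each of housing, gauge below 0.02 m/s); the robot touches nothing.
It fails at once if the housing is lifted: its tipping edge rises more than 15 mm off the plate (height (world z) of heel above 0.021 m).
It fails at once if the gauge and the housing knock together with more than 40 N (contact force between gauge and housing above 40 N).
It fails at once if the bottle, tub, loupe or bush is moved more than 25 mm or upset (distance of any of bottle, tub, loupe, bush from where it was at the start of the episode above 0.025 m or angle between any of bottle, tub, loupe, bush's own z axis and vertical above 0.4 rad).
It also fails if it takes over 72 s, if anything falls off the work surface, if the arm or the gripper's body presses on something with over 40 N, if the wrist force passes 120 N, or if a joint passes its speed limit or range.

## Working session

There is one attempt and no reset: what is moved stays moved. The work goes in short steps, Python scripts to look and compute and a tool call to move; the robot and the scene stay as the last step left them, time stands still between calls to the robot, and variables do not carry over. Pictures are saved under pics/ and viewed, and the job is handed in when it is done.

Besides the shell and the picture viewer there is one more tool, called after "Request:" as name(argument=value, ...) on one line, values as JSON. drive_tool: Moves the arm, as the interface text tells. Its arguments: {"type":"object","properties":{"increments":{"type":"array"}},"required":["increments"]}

```bash
ls; mkdir -p pics
python3 - <<'E'
from plant import r
import cv2,numpy as np
np.set_printoptions(precision=2,suppress=True)
for n in("side","top"):
    f=r.grab_frame(n); cv2.imwrite(f"pics/{n}0.png",f["image"]); print(n,f["K"],f["dist_coeffs"],f["pose"])
print(r.get_state())
E
```

```text
pics
side [[463.95   0.   321.48]
 [  0.   463.95 241.43]
 [  0.     0.     1.  ]] [0.02 0.   0.   0.   0.  ] [[   0.99   -0.01    0.11  461.  ]
 [  -0.11   -0.33    0.94 -557.43]
 [   0.02   -0.94   -0.33  395.56]
 [   0.      0.      0.      1.  ]]
top [[582.99   0.   321.07]
 [  0.   582.99 236.33]
 [  0.     0.     1.  ]] [-0.04  0.    0.    0.    0.  ] [[ -0.    -0.99   0.12 446.14]
 [ -1.    -0.    -0.02 237.62]
 [  0.02  -0.12  -0.99 956.81]
 [  0.     0.     0.     1.  ]]
{'t': 0.1, 'q': array([74.34, 35.28, -0.73, 81.63,  0.46, 63.22, -2.31]), 'qd': array([-0.06, -0.11,  0.04, -0.2 , -0.06,  0.04, -0.03]), 'tau': array([  0.  , -46.  ,   0.21, -16.62,  -0.06,   0.02,   0.  ]), 'ee_pos': array([ 158.68, -629.66,  239.6 ]), 'tcp_rot': array([-180.  ,    0.13,  -75.85]), 'ft_force': array([ 0.03,  0.19, -0.23]), 'wrist_torque': array([-0.02, -0.03, -0.  ]), 'finger_gap': 0.9993607601207083}
```

View pics/side0.png

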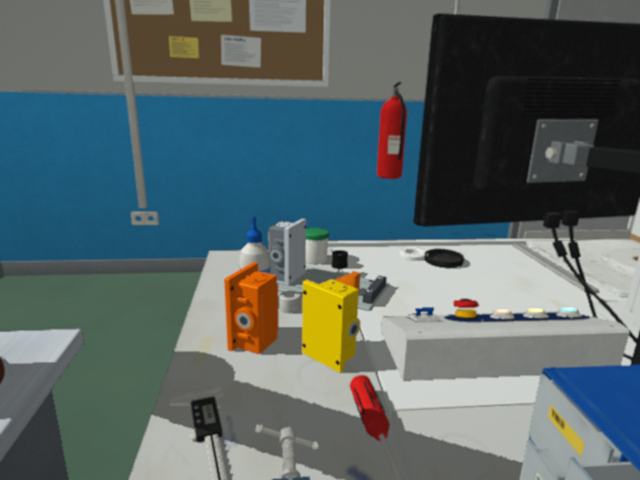

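View pics/top0.png

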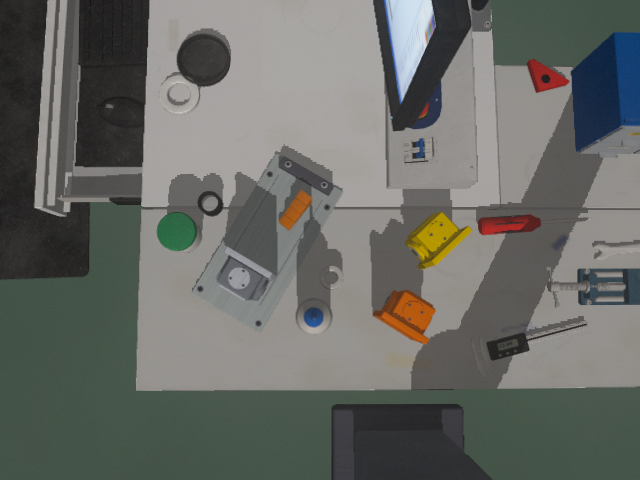

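```bash
cat > h.py <<'E'
import cv2,numpy as np
np.set_printoptions(precision=2,suppress=True)
from plant import r
def ray(f,uv):
    p=cv2.undistortPoints(np.array(uv,float).reshape(-1,1,2),np.array(f["K"]),np.array(f["dist_coeffs"])).reshape(-1,2)
    T=np.array(f["pose"]); d=np.c_[p,np.ones(len(p))]@T[:3,:3].T
    return T[:3,3],d
def plane(f,uv,z):
    o,d=ray(f,uv); return o+d*((z-o[2])/d[:,2])[:,None]
def proj(f,P):
    T=np.linalg.inv(np.array(f["pose"])); 
    rv,_=cv2.Rodrigues(T[:3,:3]); return cv2.projectPoints(np.array(P,float).reshape(-1,1,3),rv,T[:3,3],np.array(f["K"]),np.array(f["dist_coeffs"]))[0].reshape(-1,2)
def crop(f,u0,v0,u1,v1,s,name):
    im=f["image"][v0:v1,u0:u1]; cv2.imwrite("pics/"+name,cv2.resize(im,None,fx=s,fy=s,interpolation=cv2.INTER_CUBIC))
E
python3 - <<'E'
from h import *
f=r.grab_frame("top"); crop(f,160,140,360,340,3,"t1.png")
g=r.grab_frame("side"); crop(g,215,200,415,350,4,"s1.png")
hsv=cv2.cvtColor(f["image"],cv2.COLOR_BGR2HSV)
m=cv2.inRange(hsv,(5,120,80),(22,255,255)); 
for c in cv2.findContours(m,0,2)[0]:
    if cv2.contourArea(c)>100: print(cv2.contourArea(c),cv2.minAreaRect(c), cv2.boxPoints(cv2.minAreaRect(c)).tolist())
E
```

```text
1837.5 ((408.59552001953125, 313.7471923828125), (61.1618766784668, 40.49192428588867), 32.0053825378418) [[371.9325866699219, 314.7078857421875], [393.3932800292969, 280.37078857421875], [445.2584533691406, 312.7864990234375], [423.7977600097656, 347.12359619140625]]
548.0 ((294.77044677734375, 209.47540283203125), (16.388721466064453, 39.435359954833984), 39.80556869506836) [[275.8524169921875, 219.37704467773438], [301.09832763671875, 189.08197021484375], [313.6884765625, 199.57376098632812], [288.44256591796875, 229.86883544921875]]
```

View pics/t1.png

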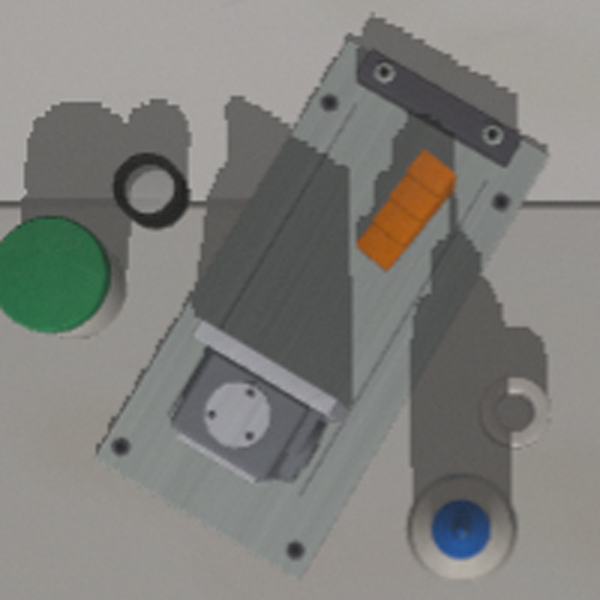

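View pics/s1.png

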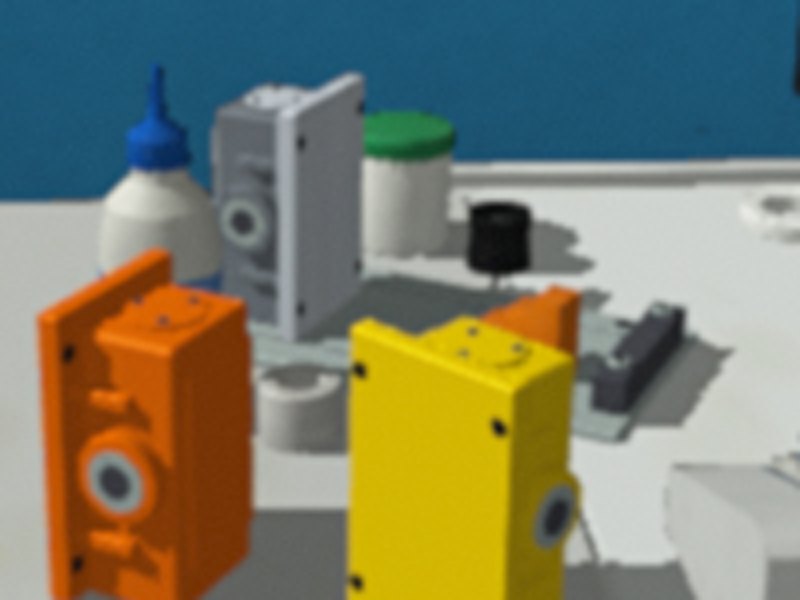

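Run:
```python
from h import *
f=r.grab_frame("top")
cr=lambda L:[(160+u/3,140+v/3) for u,v in L]
C=plane(f,cr([(97,453),(352,37),(549,150),(300,577)]),6); print("corners",C)
print("sides",[np.linalg.norm(C[i]-C[(i+1)%4]) for i in range(4)],"ctr",C.mean(0))
ax=(C[1]-C[0]+C[2]-C[3]);ay=(C[1]-C[2]+C[0]-C[3]); print(np.degrees(np.arctan2(ax[1],ax[0])),np.degrees(np.arctan2(ay[1],ay[0]))-90)
yaw=np.arctan2(ax[1],ax[0]);c=C.mean(0)
def tofix(P): 
    d=P[:,:2]-c[:2]; return np.c_[d@[np.cos(yaw),np.sin(yaw)],d@[-np.sin(yaw),np.cos(yaw)],P[:,2]]
S=plane(f,cr([(368,45),(520,135),(508,167),(360,78)]),26);print("stop",tofix(S),np.linalg.norm(S[0]-S[1]))
print("gauge top faces high", tofix(plane(f,cr([(428,149),(457,178),(441,203),(410,173)]),48)), "low", tofix(plane(f,cr([(358,243),(387,271)]),18)))
print("flange top edge 126",tofix(plane(f,cr([(203,318),(348,410),(335,422),(193,337)]),126)))
print("pad side top edge (118?)",tofix(plane(f,cr([(172,425),(255,482),(213,345)]),118)))
for n,p,z in(("tub",(50,275),70),("loupe",(150,190),33),("bush",(515,412),28),("bottle",(460,529),169)):
    P=plane(f,cr([p]),z);print(n,P,tofix(P))
```

```text
corners [[468.41 430.07   6.  ]
 [699.01 293.81   6.  ]
 [635.17 184.46   6.  ]
 [402.01 319.69   6.  ]]
sides [np.float64(267.8486973732726), np.float64(126.61956111787967), np.float64(269.53673703113), np.float64(128.80778417174832)] ctr [551.15 307.01   6.  ]
-30.346001404044376 -30.65782295327127
stop [[130.85  49.8   26.  ]
 [129.61 -46.66  26.  ]
 [111.09 -49.9   26.  ]
 [112.84  44.16  26.  ]] 96.4738731835144
gauge top faces high [[ 94.09 -10.09  48.  ]
 [ 88.43 -31.15  48.  ]
 [ 72.65 -30.63  48.  ]
 [ 78.2   -8.43  48.  ]] low [[ 35.22  -0.25  18.  ]
 [ 29.99 -21.58  18.  ]]
flange top edge 126 [[-43.6   32.07 126.  ]
 [-46.37 -49.96 126.  ]
 [-54.36 -47.55 126.  ]
 [-53.78  31.45 126.  ]]
pad side top edge (118?) [[-94.91  19.57 118.  ]
 [-98.1  -28.64 118.  ]
 [-52.2   22.55 118.  ]]
tub [[557.39 443.2   70.  ]] [[-63.42 120.69  70.  ]]
loupe [[607.84 399.55  33.  ]] [[  2.17 108.5   33.  ]]
bush [[489.44 204.64  28.  ]] [[  -1.53 -119.52   28.  ]]
bottle [[430.67 234.42 169.  ]] [[ -67.3  -123.51  169.  ]]
```

```bash
cat >> h.py <<'E'
from scipy.spatial.transform import Rotation as Ro
FC=np.array([551.15,307.01]); FY=np.radians(-30.4)
def w(x,y): 
    c,s=np.cos(FY),np.sin(FY); return FC+[c*x-s*y,s*x+c*y]
def fx(P):
    P=np.atleast_2d(P);c,s=np.cos(FY),np.sin(FY);d=P[:,:2]-FC
    return np.c_[d@[c,s],d@[-s,c],P[:,2:]]
def inc(P,yaw):
    s=r.get_state();R=Ro.from_euler('xyz',s["tcp_rot"],degrees=True)
    d=R.inv().apply(np.array(P)-s["ee_pos"])/1000
    rv=(R.inv()*Ro.from_euler('xyz',[180,0,yaw],degrees=True)).as_rotvec(degrees=True)
    print("inc",np.round(d,4),np.round(rv,2))
E
python3 - <<'E'
from h import *
print(r.get_state()["ee_pos"], w(62,-15.8), w(90,-125))
inc([480,-330,240],-20); inc([*w(62,-15.8),200],50.2)
E
```

```text
[ 158.74 -629.98  240.09] [596.63 262.01] [565.52 153.65]
inc [-0.21 -0.38  0.  ] [ -0.03   0.06 -55.85]
inc [-0.76 -0.64  0.04] [  -0.08    0.04 -126.05]
```

```bash
sed -i 's/print("inc",np.round(d,4),np.round(rv,2))/print("inc",np.round(d,4).tolist(),np.round(rv,1).tolist())/' h.py
python3 - <<'E'
from h import *
inc([480,-330,240],-20); inc([*w(62,-15.8),200],50.2)
E
```

```text
inc [-0.2124, -0.3848, 0.0003] [-0.0, 0.1, -55.9]
inc [-0.7579, -0.6426, 0.041] [-0.1, 0.0, -126.1]
```

Request:
drive_tool(increments=[[-0.035,-0.064,0,0,0,-9,-1],[-0.07,-0.128,0,0,0,-18,-1],[-0.106,-0.192,0,0,0,-27,-1],[-0.142,-0.256,0,0,0,-36,-1],[-0.177,-0.32,0,0,0,-45,-1],[-0.212,-0.385,0,0,0,-54,-1],[-0.265,-0.41,0.004,0,0,-62,-1],[-0.32,-0.435,0.008,0,0,-70,-1],[-0.375,-0.462,0.012,0,0,-78,-1],[-0.43,-0.488,0.016,0,0,-86,-1],[-0.485,-0.515,0.02,0,0,-94,-1],[-0.54,-0.54,0.025,0,0,-102,-1],[-0.595,-0.566,0.03,0,0,-110,-1],[-0.65,-0.592,0.035,0,0,-118,-1],[-0.705,-0.618,0.04,0,0,-126,-1],[-0.758,-0.643,0.041,0,0,-126,-1],[-0.758,-0.643,0.041,0,0,-126,-1],[-0.758,-0.643,0.041,0,0,-126,-1]])

```text
t: 2.5
ee_pos: [595.8, 266.3, 199.2]
tcp_rot: [-179.8, -0.1, 50.5]
ft_force: [0.3, -0.3, -0.1]
finger_gap: 1.0
```

Run:
```python
from h import *
f=r.grab_frame("top"); crop(f,160,140,360,340,3,"t2.png")
g=r.grab_frame("side"); crop(g,215,150,415,300,4,"s2.png")
s=r.get_state();print(s["ee_pos"],s["tcp_rot"],s["q"]);inc([*w(62,-15.8),45],50.2)
```

```text
[597.15 260.96 199.24] [179.96   0.09  50.13] [ -6.7   41.32 -34.62  83.54  24.97  62.99   4.06]
inc [0.0007, -0.0012, 0.1542] [0.0, 0.1, -0.1]
```

View pics/t2.png

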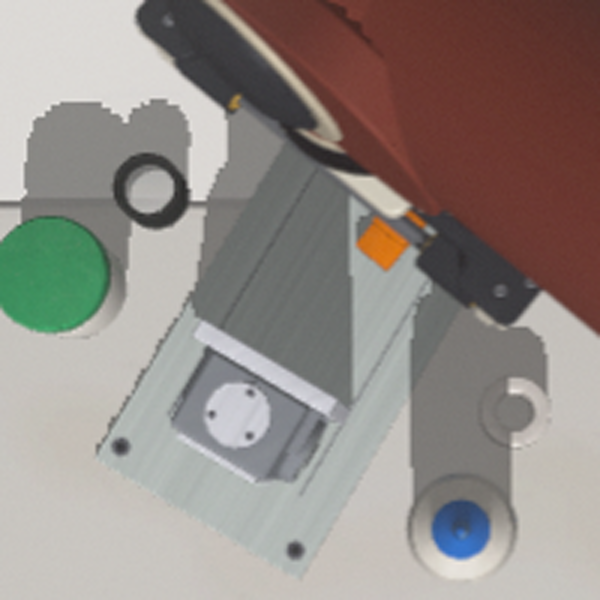

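View pics/s2.png

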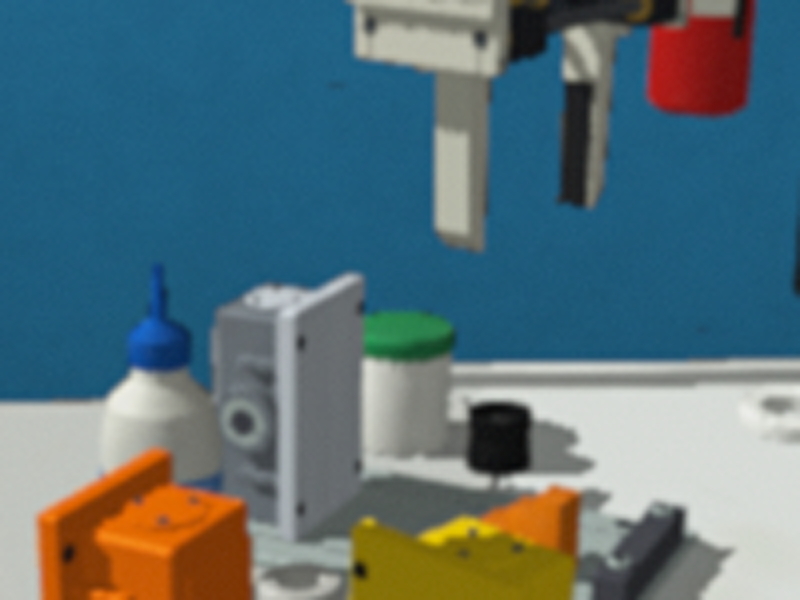

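Run:
```python
from h import *
for n in("side","top"):
    f=r.grab_frame(n); cv2.imwrite(f"pics/{n}3.png",f["image"])
```

```text
(no output)
```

View pics/top3.png

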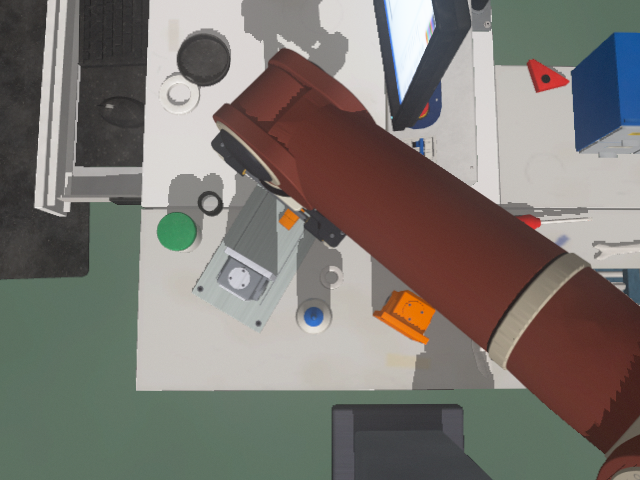

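View pics/side3.png

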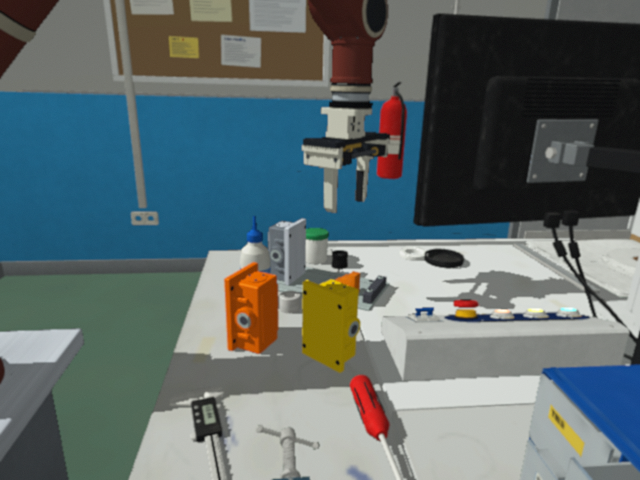

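Run:
```python
from h import *
f=r.grab_frame("top");g=r.grab_frame("side")
print(proj(f,[[680,150,185],[680,150,400],[680,150,500]]),proj(g,[[680,150,185],[680,150,400],[680,150,450]]))
for z in(500,580,650): print(plane(f,[(540,310),(620,390),(440,150)],z))
for z in(400,450,500): print(plane(f,[(430,145),(375,225),(290,90)],z))
```

```text
[[375.12 132.21]
 [398.46  69.37]
 [416.19  21.59]] [[405.36 219.45]
 [417.61  79.3 ]
 [420.92  42.2 ]]
[[441.33  57.19 500.  ]
 [378.54  -4.44 500.  ]
 [570.03 133.36 500.  ]]
[[442.17  88.79 580.  ]
 [390.38  37.95 580.  ]
 [548.34 151.62 580.  ]]
[[442.91 116.44 650.  ]
 [400.74  75.04 650.  ]
 [529.35 167.6  650.  ]]
[[602.16 120.33 400.  ]
 [522.53 175.77 400.  ]
 [657.81 258.47 400.  ]]
[[588.15 130.86 450.  ]
 [515.67 181.32 450.  ]
 [638.8  256.6  450.  ]]
[[574.14 141.39 500.  ]
 [508.81 186.88 500.  ]
 [619.79 254.73 500.  ]]
```

Run:
```python
from h import *
print(w(69,-17));inc([*w(69,-17),32],50.2)
```

```text
[602.06 257.43]
inc [0.0012, 0.0046, 0.1678] [0.1, 0.0, -0.2]
```

Request:
drive_tool(increments=[[0.001,0.0045,0.04,0,0,0,-1],[0.001,0.0045,0.08,0,0,0,-1],[0.001,0.0045,0.12,0,0,0,-1],[0.001,0.0045,0.15,0,0,0,-1],[0.001,0.0045,0.168,0,0,0,-1],[0.001,0.0045,0.168,0,0,0,-1],[0.001,0.0045,0.168,0,0,0,-0.4],[0.001,0.0045,0.168,0,0,0,0.2],[0.001,0.0045,0.168,0,0,0,0.6],[0.001,0.0045,0.168,0,0,0,1],[0.001,0.0045,0.168,0,0,0,1],[0.001,0.0045,0.168,0,0,0,1],[0.001,0.0045,0.168,0,0,0,1]])

```text
t: 4.42
ee_pos: [601.2, 259.8, 31.7]
tcp_rot: [-180.0, 0.0, 50.1]
ft_force: [-0.2, -0.8, 0.1]
finger_gap: 0.298
```

Run:
```python
from h import *
g=r.grab_frame("side"); crop(g,255,170,455,320,4,"s4.png")
s=r.get_state();print(s["ee_pos"],s["tcp_rot"],s["finger_gap"]*93,s["ft_force"],fx(s["ee_pos"]))
```

```text
[601.21 259.81  31.66] [-180.     -0.01   50.15] 23.814030497303335 [ 0.15  0.67 -0.2 ] [[ 67.06 -15.38  31.66]]
```

View pics/s4.png

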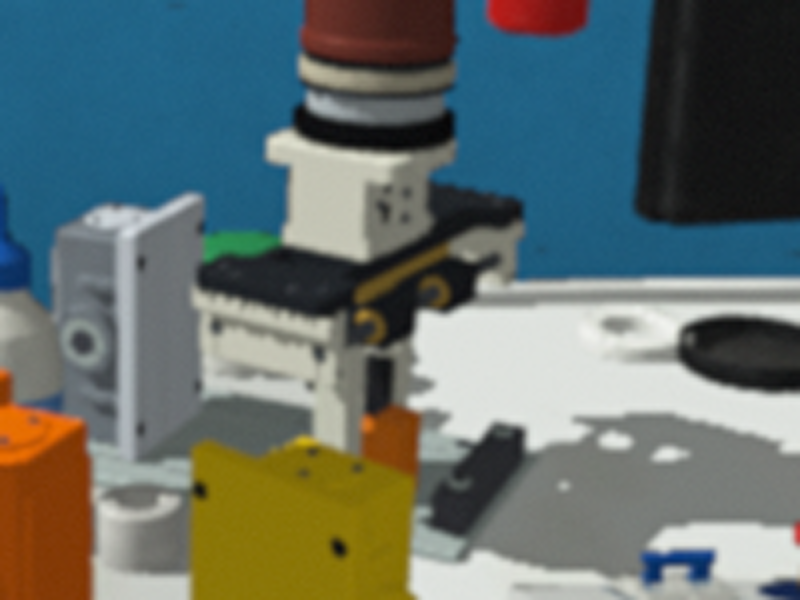

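Request:
drive_tool(increments=[[0,0,-0.02,0,0,0,1],[0,0,-0.04,0,0,0,1],[0,0,-0.06,0,0,0,1],[0,0,-0.06,0,0,0,1],[0,0,-0.06,0,0,0,1]])

```text
t: 5.1
ee_pos: [601.0, 259.4, 91.6]
tcp_rot: [180.0, 0.0, 50.1]
ft_force: [-0.3, 0.3, -1.0]
finger_gap: 0.233
```

Run:
```python
from h import *
g=r.grab_frame("side"); crop(g,255,170,455,320,4,"s5.png")
s=r.get_state();print(s["ee_pos"],s["tcp_rot"],s["finger_gap"]*93,s["ft_force"])
inc([557,159,91],50.2);inc([557,159,26.5],50.2);print(s["q"])
```

```text
[600.78 259.22  91.08] [-179.98    0.08   50.14] 21.672946848805037 [ 0.21  0.46 -0.66]
inc [-0.105, 0.0306, 0.0002] [-0.0, 0.1, -0.1]
inc [-0.1049, 0.0307, 0.0647] [-0.0, 0.1, -0.1]
[ -8.01  48.16 -31.34  88.75  29.63  51.65   0.54]
```

View pics/s5.png

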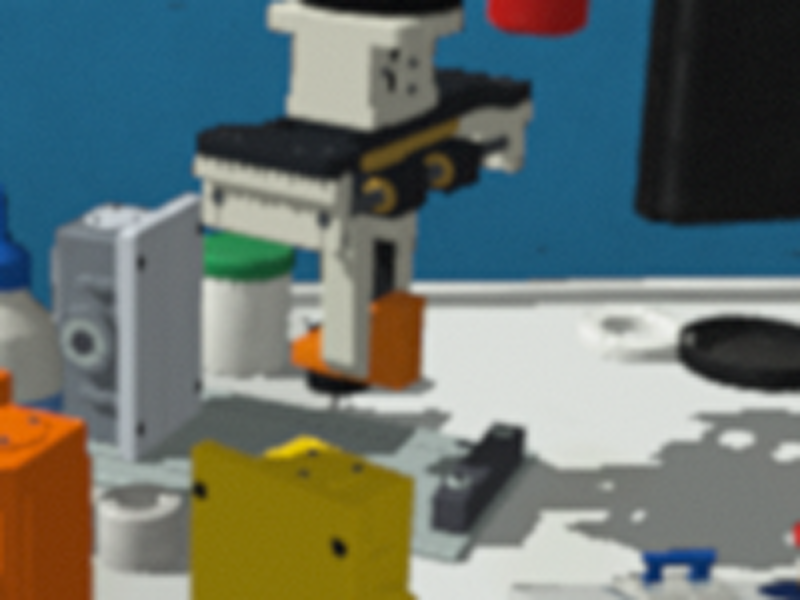

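Request:
drive_tool(increments=[[-0.04,0.012,0,0,0,0,1],[-0.08,0.024,0,0,0,0,1],[-0.105,0.031,0.01,0,0,0,1],[-0.105,0.031,0.04,0,0,0,1],[-0.105,0.031,0.058,0,0,0,1],[-0.105,0.031,0.065,0,0,0,1],[-0.105,0.031,0.065,0,0,0,1],[-0.105,0.031,0.065,0,0,0,1],[-0.105,0.031,0.065,0,0,0,0.2],[-0.105,0.031,0.065,0,0,0,0],[-0.105,0.031,0.065,0,0,0,0],[-0.105,0.031,0.04,0,0,0,0],[-0.105,0.031,0.01,0,0,0,0.2],[-0.105,0.031,-0.04,0,0,0,0.46],[-0.105,0.031,-0.09,0,0,0,0.46],[-0.105,0.031,-0.09,0,0,0,0.46]])

```text
t: 7.15
ee_pos: [559.9, 160.9, 186.0]
tcp_rot: [179.7, -0.5, 50.1]
ft_force: [-0.2, 0.5, -0.4]
finger_gap: 0.269
```

Run:
```python
from h import *
g=r.grab_frame("side"); crop(g,255,170,455,320,4,"s6.png")
f=r.grab_frame("top"); cv2.imwrite("pics/t6.png",f["image"])
s=r.get_state();print(s["ee_pos"],s["tcp_rot"],s["finger_gap"]*93,s["ft_force"],s["q"])
Y=57.5
inc([*w(-135,-10),181],Y);inc([*w(-135,-10),112],Y)
```

```text
[557.53 158.91 181.74] [179.97   0.01  50.13] 25.25179508975552 [ 0.02 -0.39 -0.4 ] [  4.05  36.68 -36.16  97.14  25.64  54.68   8.3 ]
inc [0.0775, -0.2313, 0.0006] [0.0, 0.0, -7.4]
inc [0.0775, -0.2314, 0.0696] [0.0, 0.0, -7.4]
```

View pics/s6.png

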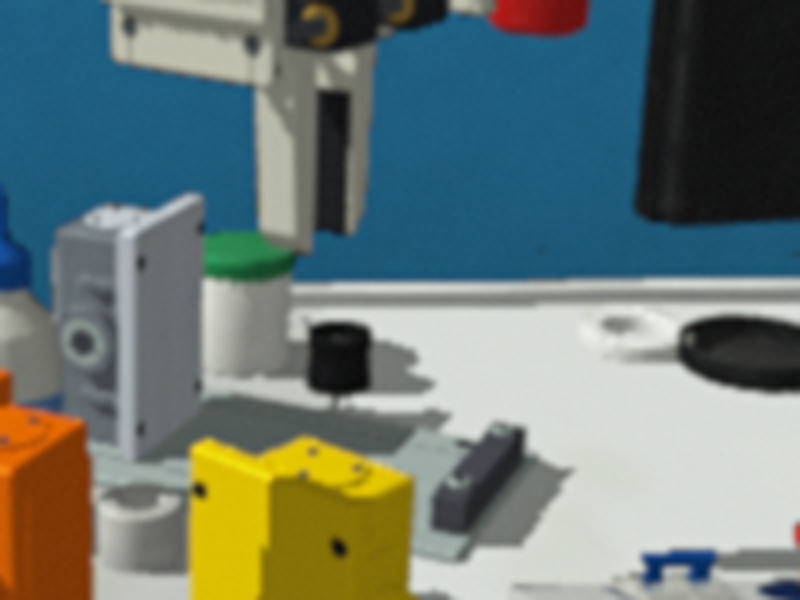

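View pics/t6.png

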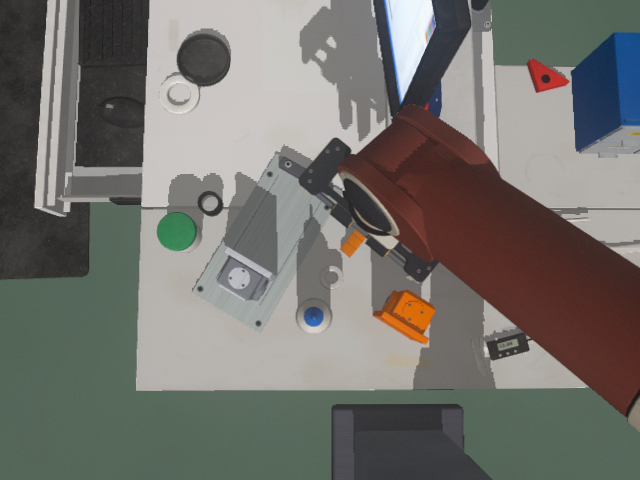

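Run:
```python
from h import *
inc([*w(-137,-8),215],59.6);inc([*w(-137,-8),119],59.6)
```

```text
inc [0.0792, -0.2336, -0.0334] [0.0, 0.0, -9.5]
inc [0.0792, -0.2337, 0.0626] [0.0, 0.0, -9.5]
```

Request:
drive_tool(increments=[[0.01,-0.02,-0.034,0,0,-2,0.46],[0.03,-0.08,-0.034,0,0,-5,0.46],[0.05,-0.14,-0.034,0,0,-8,0.46],[0.07,-0.2,-0.034,0,0,-9.5,0.46],[0.079,-0.2335,-0.034,0,0,-9.5,0.46],[0.079,-0.2335,-0.02,0,0,-9.5,0.46],[0.079,-0.2335,0.02,0,0,-9.5,0.46],[0.079,-0.2335,0.0625,0,0,-9.5,0.46],[0.079,-0.2335,0.0625,0,0,-9.5,0.46],[0.079,-0.2335,0.0625,0,0,-9.5,0.46]])

```text
t: 8.5
ee_pos: [429.9, 369.2, 119.5]
tcp_rot: [180.0, -0.0, 59.6]
ft_force: [-0.4, -0.1, 0.7]
finger_gap: 0.268
```

Run:
```python
from h import *
g=r.grab_frame("side"); crop(g,215,150,415,300,4,"s7.png")
f=r.grab_frame("top"); crop(f,160,140,360,340,3,"t7.png")
s=r.get_state();print(s["ee_pos"],s["tcp_rot"],s["finger_gap"]*93,s["ft_force"],s["q"],fx(s["ee_pos"]))
```

```text
[430.01 370.1  120.64] [179.96  -0.16  59.61] 25.020914657901756 [-0.93 -0.24 -0.36] [-21.12  40.37 -35.32 102.65  30.93  46.81 -12.11] [[-136.41   -6.88  120.64]]
```

View pics/s7.png

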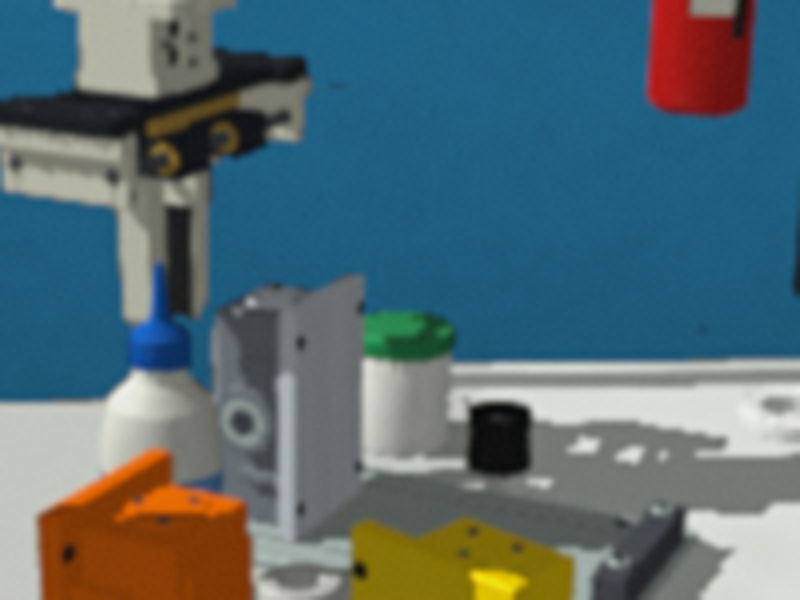

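View pics/t7.png

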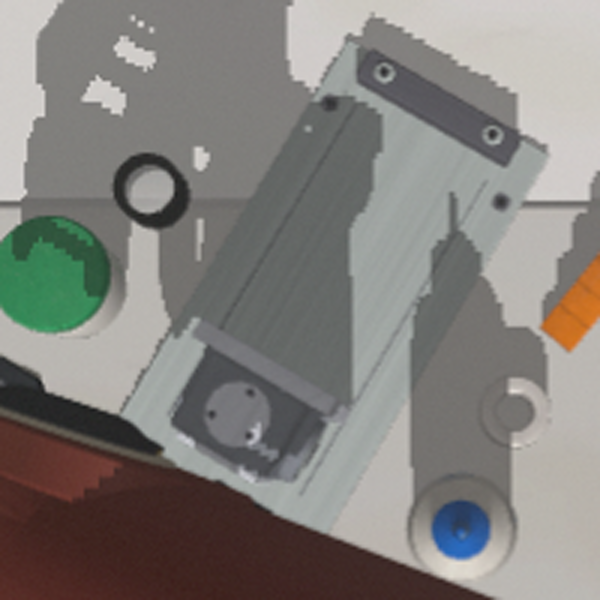

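Request:
drive_tool(increments=[[0,0.01,0.003,0,0,0,0.46],[0,0.02,0.003,0,0,0,0.46],[0,0.025,0.003,0,0,0,0.46],[0,0.029,0.003,0,0,0,0.46],[0,0.033,0.003,0,0,0,0.46],[0,0.037,0.003,0,0,0,0.46],[0,0.041,0.003,0,0,0,0.46],[0,0.045,0.003,0,0,0,0.46],[0,0.049,0.003,0,0,0,0.46],[0,0.053,0.003,0,0,0,0.46]])

```text
t: 9.85
ee_pos: [475.7, 342.1, 116.1]
tcp_rot: [179.9, 0.0, 59.6]
ft_force: [-1.2, 1.3, 2.2]
finger_gap: 0.267
```

Run:
```python
from h import *
g=r.grab_frame("side"); crop(g,215,150,415,300,4,"s8.png")
f=r.grab_frame("top"); crop(f,160,140,360,340,3,"t8.png")
s=r.get_state();print(s["ee_pos"],s["tcp_rot"],s["ft_force"],fx(s["ee_pos"]))
```

```text
[476.19 341.27 115.69] [179.9    0.06  59.54] [0.04 0.77 0.21] [[-81.99  -8.39 115.69]]
```

View pics/s8.png

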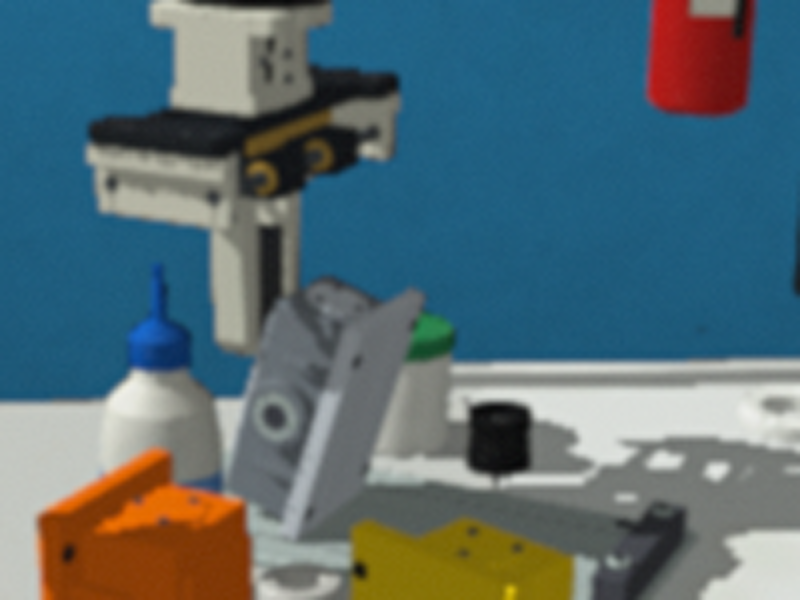

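View pics/t8.png

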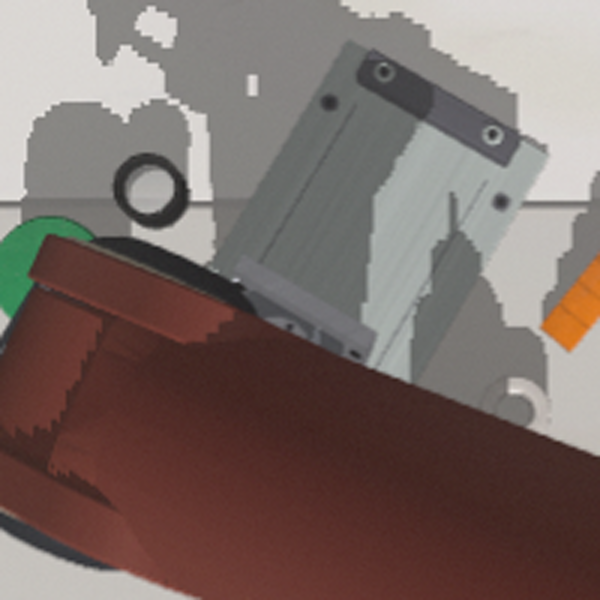

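Tilting about its heel as intended (about 17–20°). Push on until it falls.

Request:
drive_tool(increments=[[0,0.005,0,0,0,0,0.46],[0,0.009,0,0,0,0,0.46],[0,0.013,0,0,0,0,0.46],[0,0.017,0,0,0,0,0.46],[0,0.021,0,0,0,0,0.46],[0,0.025,0,0,0,0,0.46],[0,0.025,0,0,0,0,0.46],[0,0.025,0,0,0,0,0.46],[0,0.025,0,0,0,0,0.46],[0,0.025,0,0,0,0,0.46]])

```text
t: 11.2
ee_pos: [496.2, 330.3, 116.2]
tcp_rot: [-180.0, -0.0, 59.7]
ft_force: [0.2, 0.2, -0.4]
finger_gap: 0.273
```

Run:
```python
from h import *
g=r.grab_frame("side"); crop(g,215,150,415,300,4,"s9.png")
s=r.get_state();print(s["ee_pos"],s["tcp_rot"],s["ft_force"],fx(s["ee_pos"]))
inc([*w(-120,-8),190],59.6)
```

```text
[496.3  330.24 116.23] [-180.     -0.     59.66] [ 0.5  -0.14 -0.58] [[-59.07  -7.72 116.23]]
inc [-0.0002, -0.0609, -0.0738] [-0.0, -0.0, 0.1]
```

View pics/s9.png

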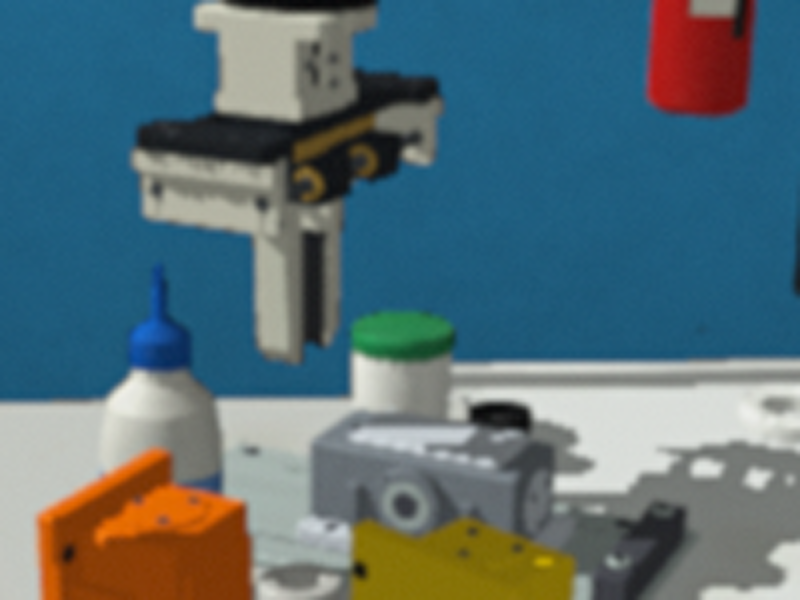

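Run:
```python
from h import *
inc([496,330,220],59.6);inc([520,130,230],59.6)
```

```text
inc [-0.0004, -0.0001, -0.1038] [-0.0, -0.0, 0.1]
inc [-0.1608, 0.1216, -0.1138] [-0.0, -0.0, 0.1]
```

Request:
drive_tool(increments=[[0,0,-0.05,0,0,0,0.3],[0,0,-0.1,0,0,0,0],[-0.04,0.03,-0.114,0,0,0,-1],[-0.08,0.06,-0.114,0,0,0,-1],[-0.12,0.09,-0.114,0,0,0,-1],[-0.16,0.12,-0.114,0,0,0,-1],[-0.16,0.12,-0.114,0,0,0,-1]])

```text
t: 12.12
ee_pos: [520.0, 125.7, 229.6]
tcp_rot: [179.9, 0.2, 59.1]
ft_force: [-0.3, 0.4, -0.5]
finger_gap: 0.946
```

Run:
```python
from h import *
f=r.grab_frame("top"); crop(f,180,140,380,340,3,"t10.png")
```

```text
(no output)
```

View pics/t10.png

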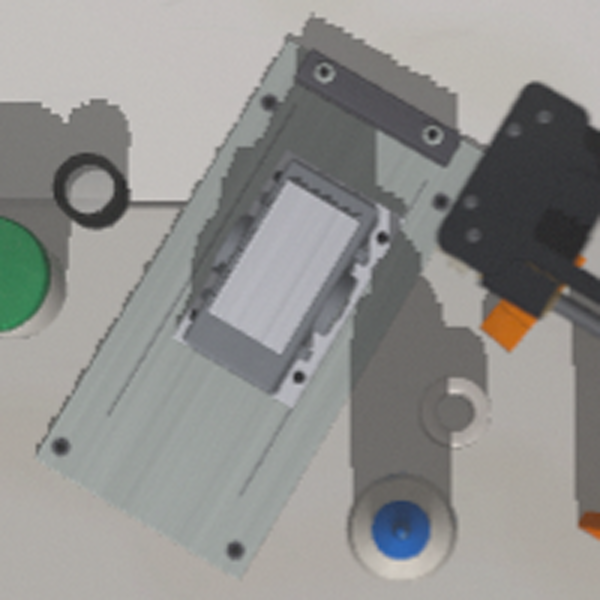

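Run:
```python
from h import *
f=r.grab_frame("top")
cr=lambda L:[(180+u/3,140+v/3) for u,v in L]
# measure pad: bright, low-saturation region
P=fx(plane(f,cr([(287,178),(362,217),(282,355),(209,312)]),62));print("pad",P,P.mean(0))
for a,b in((0,3),(1,2)): d=P[a]-P[b];print(np.degrees(np.arctan2(d[1],d[0])),np.linalg.norm(d))
B=fx(plane(f,cr([(288,155),(378,203),(275,394),(187,345)]),58));print("body",B,B.mean(0))
for a,b in((0,3),(1,2)): d=B[a]-B[b];print(np.degrees(np.arctan2(d[1],d[0])),np.linalg.norm(d))
print("stop",fx(plane(f,cr([(300,78),(448,166)]),26)))
```

```text
pad [[ 57.33  16.84  62.  ]
 [ 59.4  -27.08  62.  ]
 [-22.98 -28.09  62.  ]
 [-22.93  15.59  62.  ]] [17.71 -5.69 62.  ]
0.8968107486534276 80.27016998120007
0.7000882888418467 82.3933575228072
body [[ 68.56  23.22  58.  ]
 [ 70.48 -30.13  58.  ]
 [-41.9  -34.89  58.  ]
 [-43.14  17.1   58.  ]] [13.5  -6.18 58.  ]
3.133606721202136 111.86248600541235
2.428299479490761 112.48055252339641
stop [[112.8   44.26  26.  ]
 [111.61 -49.52  26.  ]]
```

Run:
```python
from h import *
print(w(60,-6));inc([*w(60,-6),200],59.4);inc([*w(60,-6),43],59.4);print(r.get_state()["finger_gap"])
```

```text
[599.86 271.47]
inc [0.1616, -0.0012, 0.0305] [-0.0, -0.0, 0.2]
inc [0.1615, -0.0011, 0.1875] [-0.0, -0.0, 0.2]
0.9863884383710209
```

Request:
drive_tool(increments=[[0.04,0,0.01,0,0,0,-1],[0.08,0,0.02,0,0,0,-1],[0.12,0,0.03,0,0,0,-1],[0.1615,-0.001,0.03,0,0,0,-1],[0.1615,-0.001,0.03,0,0,0,-1],[0.1615,-0.001,0.08,0,0,0,-1],[0.1615,-0.001,0.12,0,0,0,-1],[0.1615,-0.001,0.15,0,0,0,-1],[0.1615,-0.001,0.17,0,0,0,-1],[0.1615,-0.001,0.187,0,0,0,-1],[0.1615,-0.001,0.187,0,0,0,-1]])

```text
t: 13.6
ee_pos: [599.3, 271.1, 42.4]
tcp_rot: [-179.9, 0.1, 59.7]
ft_force: [-0.4, 0.1, 0.3]
finger_gap: 1.005
```

Run:
```python
from h import *
g=r.grab_frame("side"); crop(g,255,170,455,320,4,"s11.png")
s=r.get_state();print(s["ee_pos"],s["tcp_rot"],s["ft_force"],fx(s["ee_pos"]),s["q"])
```

```text
[599.92 271.59  43.45] [180.    -0.03  59.65] [-0.86 -0.58 -0.28] [[59.99 -5.87 43.45]] [ -8.4   52.51 -32.72  89.49  34.91  48.51   5.1 ]
```

View pics/s11.png

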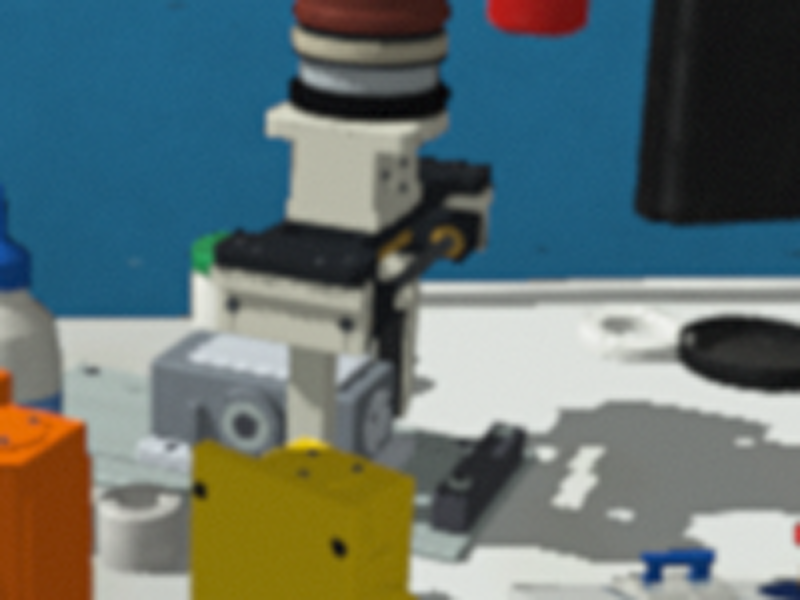

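Request:
drive_tool(increments=[[0,0,0,0,0,0,-0.5],[0,0,0,0,0,0,0],[0,0,0,0,0,0,0.4],[0,0,0,0,0,0,0.7],[0,0,0,0,0,0,0.7],[0,0,0,0,0,0,0.7],[0,0.005,0,0,0,0,0.7],[0,0.01,0,0,0,0,0.7],[0,0.015,0,0,0,0,0.7],[0,0.02,0,0,0,0,0.7],[0,0.025,0,0,0,0,0.7],[0,0.03,0,0,0,0,0.7],[0,0.03,0,0,0,0,0.7],[0,0.03,0,0,0,0,0.7]])

```text
t: 15.4
ee_pos: [623.1, 258.7, 43.5]
tcp_rot: [-179.7, -0.0, 59.8]
ft_force: [-3.9, 2.4, 2.9]
finger_gap: 0.58
```

Run:
```python
from h import *
g=r.grab_frame("side"); crop(g,255,170,455,320,4,"s12.png")
s=r.get_state();print(s["ee_pos"],s["tcp_rot"],s["ft_force"],fx(s["ee_pos"]),s["finger_gap"]*93)
```

```text
[623.13 258.65  43.49] [-179.72   -0.02   59.8 ] [-3.44  2.33  2.68] [[86.55 -5.28 43.49]] 53.89188528682525
```

View pics/s12.png

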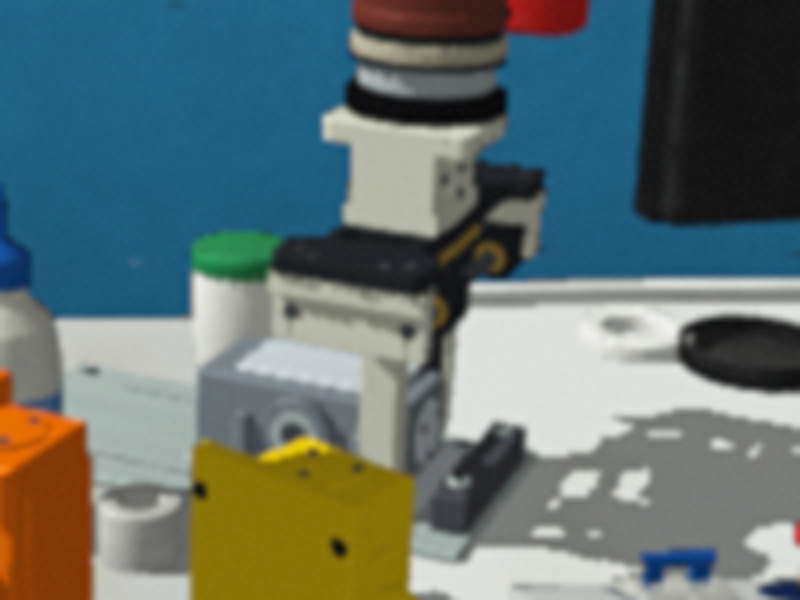

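Request:
drive_tool(increments=[[0,0.003,0,0,0,0,0.7],[0,0.006,0,0,0,0,0.7],[0,0.009,0,0,0,0,0.7],[0,0.012,0,0,0,0,0.7],[0,0.015,0,0,0,0,0.7],[0,0.018,0,0,0,0,0.7],[0,0.018,0,0,0,0,0.7]])

```text
t: 16.32
ee_pos: [632.0, 253.5, 43.7]
tcp_rot: [-179.0, 0.2, 60.0]
ft_force: [-15.3, 5.1, 9.4]
finger_gap: 0.58
```

Run:
```python
from h import *
g=r.grab_frame("side"); crop(g,255,170,455,320,4,"s13.png")
s=r.get_state();print(s["ee_pos"],s["tcp_rot"],s["ft_force"],fx(s["ee_pos"]),s["finger_gap"]*93)
```

```text
[632.01 253.55  43.67] [-179.04    0.16   60.02] [-14.53   4.78   9.73] [[96.8  -5.19 43.67]] 54.01436331157577
```

View pics/s13.png

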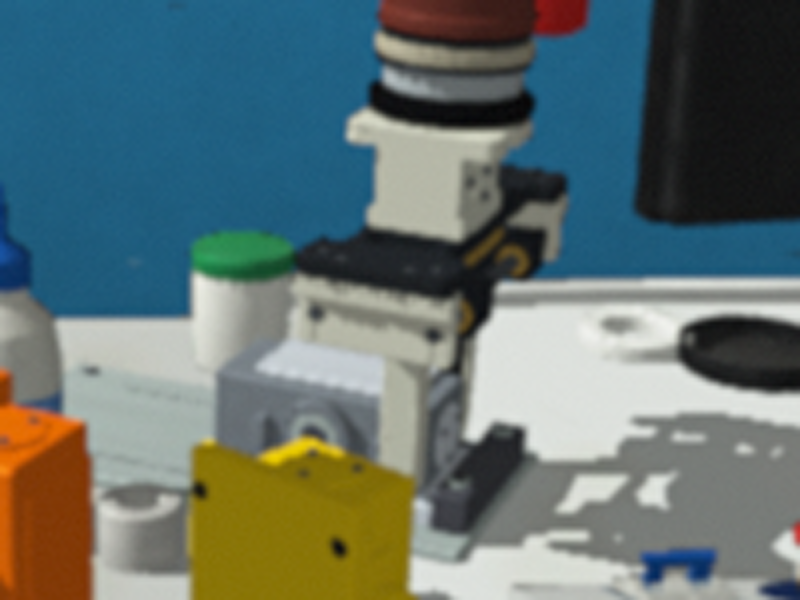

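Request:
drive_tool(increments=[[0,0.003,0,0,0,0,0.7],[0,0.006,0,0,0,0,0.7],[0,0.006,0,0,0,0,0.7],[0,0.0,0,0,0,0,0.7],[0,-0.005,0,0,0,0,0.7],[0,-0.007,0,0,0,0,0.5],[0,-0.007,0,0,0,0,-0.2],[0,-0.007,0,0,0,0,-0.6],[0,-0.007,0,0,0,0,-1],[0,-0.007,0,0,0,0,-1],[0,-0.007,-0.04,0,0,0,-1],[0,-0.007,-0.09,0,0,0,-1],[-0.04,-0.007,-0.13,0,0,0,-1],[-0.08,-0.007,-0.15,0,0,0,-1],[-0.12,-0.007,-0.16,0,0,0,-1],[-0.16,-0.007,-0.16,0,0,0,-1],[-0.16,-0.007,-0.16,0,0,0,-1],[-0.16,-0.007,-0.16,0,0,0,-1]])

```text
t: 18.62
ee_pos: [554.8, 113.1, 203.5]
tcp_rot: [180.0, -0.1, 59.6]
ft_force: [-0.0, -0.5, 0.9]
finger_gap: 0.999
```

Run:
```python
from h import *
f=r.grab_frame("top"); crop(f,180,140,380,340,3,"t14.png");crop(f,240,140,340,240,6,"t14b.png")
g=r.grab_frame("side"); crop(g,255,170,455,320,4,"s14.png")
print(r.get_state()["ee_pos"])
```

```text
[554.76 114.01 203.31]
```

View pics/t14.png

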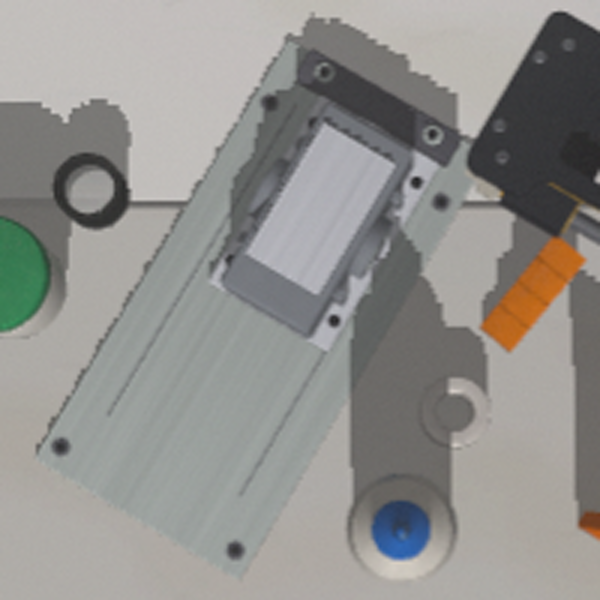

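View pics/s14.png

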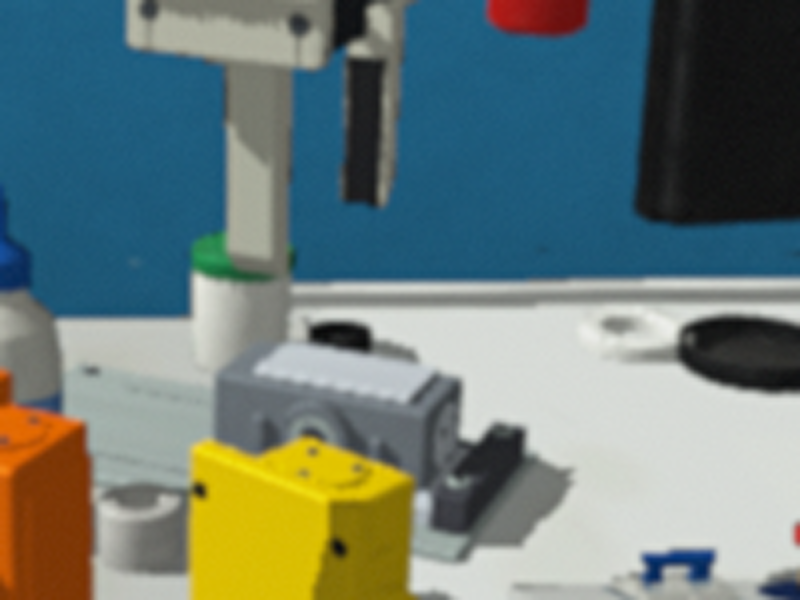

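Run:
```python
from h import *
f=r.grab_frame("top")
cr=lambda L:[(180+u/3,140+v/3) for u,v in L]
W=plane(f,cr([(321,120),(397,157),(319,297),(247,253)]),62);P=fx(W);print("pad",P,P.mean(0),W.mean(0))
for a,b in((0,3),(1,2)): d=P[a]-P[b];print(np.degrees(np.arctan2(d[1],d[0])),np.linalg.norm(d))
B=fx(plane(f,cr([(322,100),(414,146),(311,338),(222,288)]),58));print("body",B,B.mean(0))
for a,b in((0,3),(1,2)): d=B[a]-B[b];print(np.degrees(np.arctan2(d[1],d[0])),np.linalg.norm(d))
F=fx(plane(f,cr([(332,349),(211,278)]),16));print("tail flange",F,np.degrees(np.arctan2(*(F[1]-F[0])[:2][::-1]))-90)
S=fx(plane(f,cr([(300,78),(450,166)]),26));print("stop",S)
hsv=cv2.cvtColor(f["image"],cv2.COLOR_BGR2HSV)
m=cv2.inRange(hsv,(5,120,80),(22,255,255)); m[:,:330]=0;m[270:]=0
for c in cv2.findContours(m,0,2)[0]:
    if cv2.contourArea(c)>100: print(cv2.boxPoints(cv2.minAreaRect(c)).tolist())
G=plane(f,cr([(480,327),(511,352)]),12);H=plane(f,cr([(586,260),(556,235)]),42)
print("gauge",G,H);a=H.mean(0)-G.mean(0);print(np.linalg.norm(a[:2]),np.degrees(np.arctan2(a[1],a[0])),(G.mean(0)+H.mean(0))/2)
```

```text
pad [[ 92.63  17.31  62.  ]
 [ 95.8  -26.72  62.  ]
 [ 12.33 -29.17  62.  ]
 [ 13.18  14.5   62.  ]] [53.48 -6.02 62.  ] [594.23 274.75  62.  ]
2.020802320330388 79.49695128883064
1.6777136620395847 83.51200880588921
body [[102.74  22.89  58.  ]
 [106.03 -31.04  58.  ]
 [ -7.74 -36.09  58.  ]
 [ -8.71  16.81  58.  ]] [48.08 -6.86 58.  ]
3.1231141972886713 111.61041157488476
2.543645620377438 113.8796342723446
tail flange [[ -4.9  -45.3   16.  ]
 [ -4.86  30.82  16.  ]] -0.03081058500552558
stop [[112.8   44.26  26.  ]
 [112.16 -50.45  26.  ]]
[[339.01971435546875, 247.9765167236328], [364.708251953125, 217.39491271972656], [375.19134521484375, 226.2007293701172], [349.5028076171875, 256.7823486328125]]
gauge [[536.27 190.31  12.  ]
 [522.65 173.56  12.  ]] [[568.98 135.5   42.  ]
 [582.32 151.26  42.  ]]
60.1619121969633 -39.85411219966964 [552.56 162.66  27.  ]
```

Run:
```python
from h import *
f=r.grab_frame("top"); crop(f,240,150,340,270,5,"t15.png")
im=f["image"];hsv=cv2.cvtColor(im,cv2.COLOR_BGR2HSV)
print(im[208:212,285:289].tolist(), im[232,260].tolist(), im[180,330].tolist())
gray=cv2.cvtColor(im,cv2.COLOR_BGR2GRAY)
m=cv2.inRange(gray,135,200); m[:175]=0;m[245:]=0;m[:,:255]=0;m[:,320:]=0
n,l,st,ct=cv2.connectedComponentsWithStats(m)
i=l[205,288];print(i,st[i],ct[i])
cv2.imwrite("pics/m15.png",cv2.resize((l==i).astype(np.uint8)[150:270,240:340]*255,None,fx=5,fy=5))
```

```text
[[[181, 174, 174], [181, 175, 175], [180, 175, 174], [180, 174, 175]], [[182, 175, 176], [182, 176, 175], [182, 175, 175], [182, 175, 176]], [[181, 175, 176], [181, 175, 175], [182, 177, 175], [181, 175, 177]], [[182, 177, 176], [183, 177, 176], [182, 177, 175], [184, 177, 179]]] [124, 121, 119] [115, 117, 119]
2 [ 262  181   50   57 1455] [286.38 209.36]
```

View pics/t15.png

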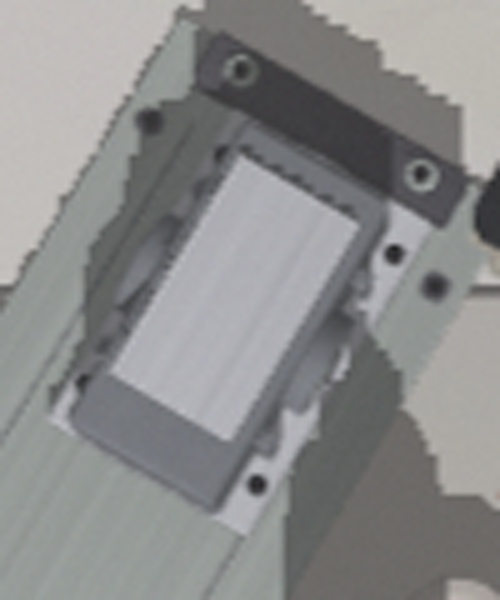

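View pics/m15.png

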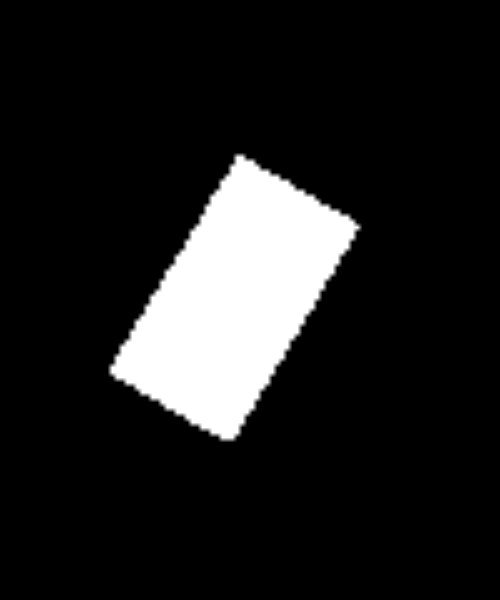

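Clean pad mask; fit its axis, and compare with a fitted stop-face edge and the plate's edges.

Run:
```python
from h import *
f=r.grab_frame("top")
im=f["image"];gray=cv2.cvtColor(im,cv2.COLOR_BGR2GRAY)
m=cv2.inRange(gray,145,200); m[:175]=0;m[245:]=0;m[:,:255]=0;m[:,320:]=0
n,l,st,ct=cv2.connectedComponentsWithStats(m);i=l[205,288]
v,u=np.nonzero(l==i);W=plane(f,np.c_[u,v],62)[:,:2]
c,ev=np.mean(W,0),np.linalg.svd(W-W.mean(0),full_matrices=False)
a=ev[2][0];a=a if a[0]>0 else -a
print("pad ctr",c,fx(np.r_[c,62]),"axis",np.degrees(np.arctan2(a[1],a[0])),"sizes",np.sqrt(12)*ev[1]/np.sqrt(len(W)))
bx=cv2.minAreaRect(W.astype(np.float32));print(bx)
# stop: dark bar
hsv=cv2.cvtColor(im,cv2.COLOR_BGR2HSV)
# subpixel edges by max gradient across nominal lines
G=cv2.GaussianBlur(gray.astype(np.float32),(0,0),0.8)
def edge(p,q,n,h,z,name):
    """p,q: fixture points on nominal edge; search +-8mm across"""
    p=np.array(p,float);q=np.array(q,float);d=(q-p)/np.linalg.norm(q-p);nn=np.array([-d[1],d[0]])
    out=[]
    for t in np.linspace(0,1,n):
        b=p+(q-p)*t;s=np.arange(-h,h+.01,.25)
        L=np.array([np.r_[w(*(b+nn*k)),z] for k in s]);uv=proj(f,L).astype(np.float32)
        I=cv2.remap(G,uv[:,0].reshape(1,-1),uv[:,1].reshape(1,-1),cv2.INTER_LINEAR)[0]
        g=np.abs(np.gradient(I));k=g.argmax()
        if g[k]>1: out.append(b+nn*s[k])
    out=np.array(out)
    vx,vy,x0,y0=cv2.fitLine(out.astype(np.float32),cv2.DIST_HUBER,0,.01,.01).ravel()
    print(name,"angle fix",np.degrees(np.arctan2(vy,vx)),"pt",x0,y0,len(out),"resid",np.median(np.abs((out-[x0,y0])@[-vy,vx])))
edge([-115,65],[-10,65],25,6,6,"plate +y edge")
edge([-115,-65],[-60,-65],25,6,6,"plate -y edge")
edge([-134,50],[-134,-50],25,6,6,"plate -x edge")
edge([129,-30],[129,30],25,5,26,"stop back")
edge([113,-28],[113,-48],12,4,26,"stop front right")
edge([-5,-40],[-5,28],25,5,16,"tail flange edge")
```

```text
pad ctr [593.31 275.7 ] [[52.21 -5.67 62.  ]] axis -30.491764223721237 sizes [79.39 43.8 ]
((593.6282348632812, 275.78155517578125), (44.13922882080078, 79.5185317993164), 59.44806671142578)
plate +y edge angle fix -0.27918455 pt -62.0625 67.9 25 resid 0.45445220429746763
plate -y edge angle fix 0.19397344 pt -89.46429 -65.42857 7 resid 0.12537235808857972
plate -x edge angle fix -89.85676 pt -128.625 0.0 2 resid 9.317882359027863e-07
stop back angle fix -89.968864 pt 130.75 -1.25 25 resid 0.241171146495617
stop front right angle fix 87.0421 pt 109.9 -38.18182 12 resid 0.17508367699666388
tail flange edge angle fix 89.23552 pt -6.8 -0.05000008 25 resid 0.39373450125534265
```

Run:
```python
from h import *
inc([557,159,120],50.15);inc([557,159,26],50.15)
```

```text
inc [0.0403, -0.0207, 0.0831] [-0.0, -0.0, 9.6]
inc [0.0402, -0.0206, 0.1771] [-0.0, -0.0, 9.6]
```

Request:
drive_tool(increments=[[0.01,-0.005,0.01,0,0,3,0],[0.025,-0.01,0.02,0,0,7,0],[0.0405,-0.0205,0.05,0,0,9.5,0],[0.0405,-0.0205,0.083,0,0,9.5,0],[0.0405,-0.0205,0.083,0,0,9.5,0],[0.0405,-0.0205,0.083,0,0,9.5,0],[0.0405,-0.0205,0.12,0,0,9.5,0],[0.0405,-0.0205,0.155,0,0,9.5,0],[0.0405,-0.0205,0.17,0,0,9.5,0],[0.0405,-0.0205,0.177,0,0,9.5,0],[0.0405,-0.0205,0.177,0,0,9.5,0],[0.0405,-0.0205,0.177,0,0,9.5,0.3],[0.0405,-0.0205,0.177,0,0,9.5,0.7],[0.0405,-0.0205,0.177,0,0,9.5,1],[0.0405,-0.0205,0.177,0,0,9.5,1],[0.0405,-0.0205,0.177,0,0,9.5,1],[0.0405,-0.0205,0.177,0,0,9.5,1],[0.0405,-0.0205,0.177,0,0,9.5,1]])

```text
t: 21.12
ee_pos: [557.6, 158.1, 26.7]
tcp_rot: [180.0, -0.1, 50.1]
ft_force: [-0.4, -0.4, 4.9]
finger_gap: 0.233
```

Run:
```python
from h import *
s=r.get_state();print(s["ee_pos"],s["tcp_rot"],s["ft_force"],s["finger_gap"]*93)
```

```text
[557.59 158.09  26.74] [179.97  -0.06  50.14] [-0.42 -0.44  4.94] 21.700891182341028
```

Run:
```python
from h import *
g=r.grab_frame("side"); crop(g,255,170,455,320,4,"s16.png")
f=r.grab_frame("top"); cv2.imwrite("pics/t16.png",f["image"])
s=r.get_state();print(s["ee_pos"],s["ft_force"],s["wrist_torque"])
```

```text
[557.59 158.1   26.73] [-0.05 -1.1   4.87] [-0.   -0.12 -0.03]
```

View pics/s16.png

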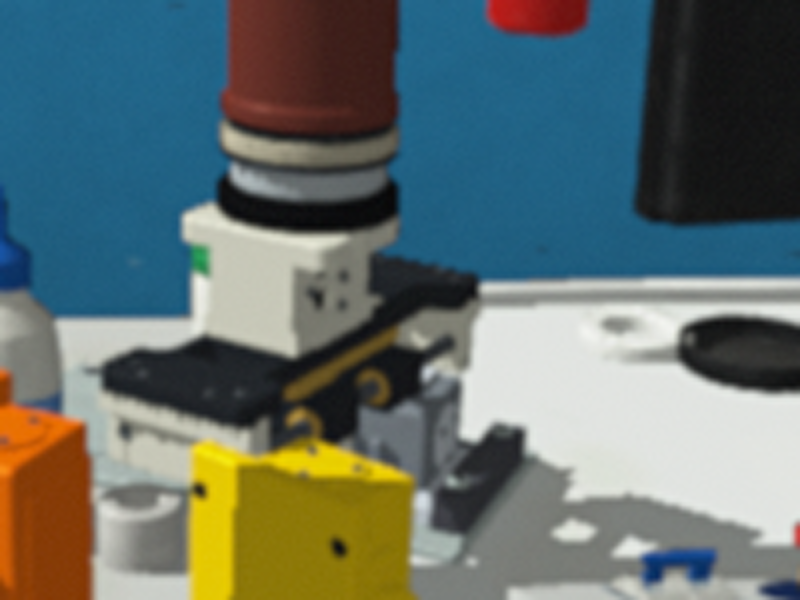

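View pics/t16.png

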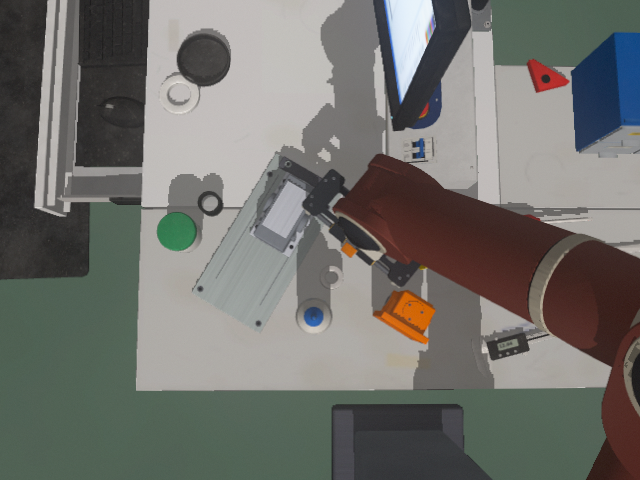

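Request:
drive_tool(increments=[[0,0,-0.03,0,0,0,1],[0,0,-0.07,0,0,0,1],[0,0,-0.11,0,0,0,1],[0,0,-0.12,0,0,0,1],[0,0,-0.12,0,0,0,1]])

```text
t: 21.85
ee_pos: [556.8, 157.3, 145.6]
tcp_rot: [-180.0, 0.1, 50.1]
ft_force: [-0.7, 0.6, -1.1]
finger_gap: 0.235
```

Run:
```python
from h import *
g=r.grab_frame("side"); crop(g,255,170,455,320,4,"s17.png")
s=r.get_state();print(s["ee_pos"],s["tcp_rot"],s["ft_force"],s["finger_gap"]*93)
inc([598.9,272.5,147],59.5);inc([598.9,272.5,100],59.5)
```

```text
[556.28 157.06 144.77] [-179.94    0.14   50.13] [-0.32 -0.14 -1.34] 21.8690948667536
inc [0.1159, -0.0413, -0.0025] [-0.1, 0.1, -9.4]
inc [0.116, -0.0412, 0.0445] [-0.1, 0.1, -9.4]
```

View pics/s17.png

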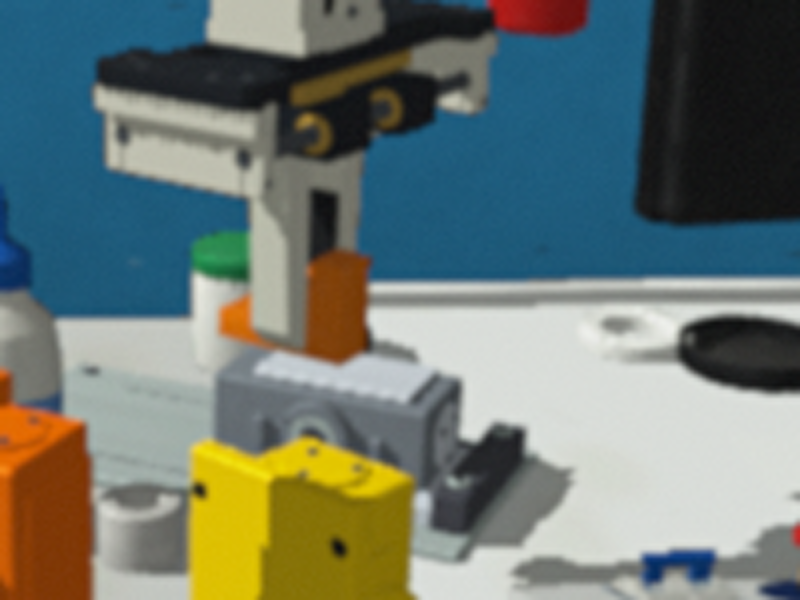

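Request:
drive_tool(increments=[[0.03,-0.01,-0.002,0,0,-3,1],[0.06,-0.02,-0.002,0,0,-6,1],[0.09,-0.03,-0.002,0,0,-9.4,1],[0.116,-0.041,0.0,0,0,-9.4,1],[0.116,-0.041,0.02,0,0,-9.4,1],[0.116,-0.041,0.04,0,0,-9.4,1],[0.116,-0.041,0.04,0,0,-9.4,1],[0.116,-0.041,0.04,0,0,-9.4,1]])

```text
t: 22.9
ee_pos: [600.2, 272.0, 106.0]
tcp_rot: [180.0, 0.0, 59.5]
ft_force: [0.5, -0.2, 0.3]
finger_gap: 0.234
```

Run:
```python
from h import *
g=r.grab_frame("side"); crop(g,255,170,455,320,4,"s18.png")
s=r.get_state();print(s["ee_pos"],s["tcp_rot"],s["ft_force"],s["finger_gap"]*93)
inc([598.9,272.5,89],59.5)
```

```text
[600.43 272.53 106.63] [179.97  -0.03  59.48] [-0.86  0.94  0.26] 22.078588856110617
inc [-0.0008, -0.0013, 0.0176] [0.0, -0.0, -0.0]
```

View pics/s18.png

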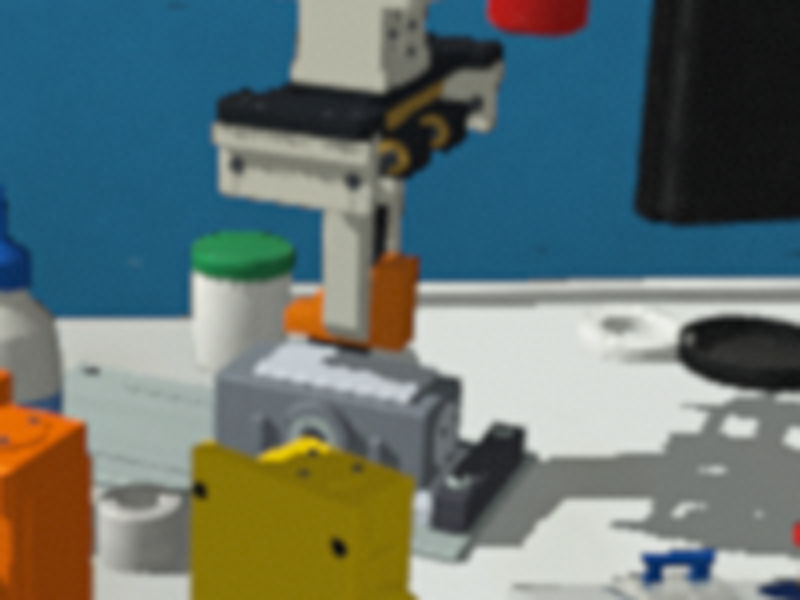

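Descend slowly and watch the force.

Request:
drive_tool(increments=[[-0.001,-0.0013,0.005,0,0,0,1],[-0.001,-0.0013,0.01,0,0,0,1],[-0.001,-0.0013,0.013,0,0,0,1],[-0.001,-0.0013,0.015,0,0,0,1],[-0.001,-0.0013,0.0165,0,0,0,1],[-0.001,-0.0013,0.0175,0,0,0,1],[-0.001,-0.0013,0.0175,0,0,0,1],[-0.001,-0.0013,0.0175,0,0,0,1]])

```text
t: 23.95
ee_pos: [598.4, 273.1, 88.8]
tcp_rot: [180.0, -0.0, 59.5]
ft_force: [-0.6, -0.6, 0.5]
finger_gap: 0.234
```

Run:
```python
from h import *
g=r.grab_frame("side"); crop(g,295,200,415,290,6,"s19.png")
s=r.get_state();print(s["ee_pos"],s["tcp_rot"],s["ft_force"],s["finger_gap"]*93)
```

```text
[598.46 273.03  88.82] [180.    -0.02  59.54] [ 0.01 -0.25  0.06] 22.1987429487654
```

View pics/s19.png

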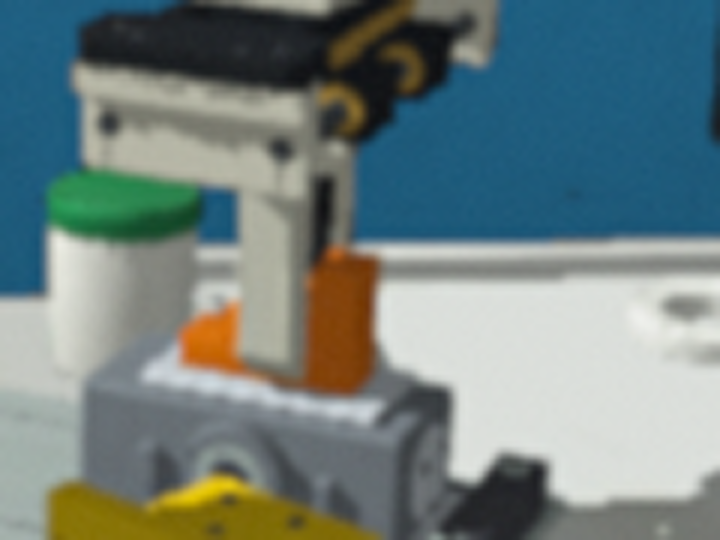

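Request:
drive_tool(increments=[[0,0,0.001,0,0,0,1],[0,0,0.001,0,0,0,1],[0,0,0.001,0,0,0,0.35],[0,0,0.001,0,0,0,0],[0,0,0.001,0,0,0,0],[0,0,0.001,0,0,0,0],[0,0,-0.02,0,0,0,0],[0,0,-0.05,0,0,0,0],[0,0,-0.09,0,0,0,0],[-0.05,0,-0.11,0,0,0,0],[-0.1,0,-0.12,0,0,0,0],[-0.16,0,-0.12,0,0,0,0],[-0.2,0,-0.12,0,0,0,0],[-0.2,0,-0.12,0,0,0,0],[-0.2,0,-0.12,0,0,0,0]])

```text
t: 25.88
ee_pos: [497.8, 101.6, 210.0]
tcp_rot: [179.9, -0.2, 59.6]
ft_force: [-0.7, 0.1, 0.2]
finger_gap: 0.498
```

Run:
```python
from h import *
f=r.grab_frame("top"); crop(f,230,140,350,260,5,"t20.png")
g=r.grab_frame("side"); crop(g,295,200,415,290,6,"s20.png")
hsv=cv2.cvtColor(f["image"],cv2.COLOR_BGR2HSV)
m=cv2.inRange(hsv,(5,120,80),(22,255,255));m[:,:250]=0;m[:,330:]=0;m[250:]=0
for c in cv2.findContours(m,0,2)[0]:
    if cv2.contourArea(c)>100: print(cv2.boxPoints(cv2.minAreaRect(c)).tolist())
```

```text
[[267.4655456542969, 220.36599731445312], [288.9264831542969, 184.04745483398438], [303.5482482910156, 192.68756103515625], [282.0873107910156, 229.006103515625]]
```

View pics/t20.png

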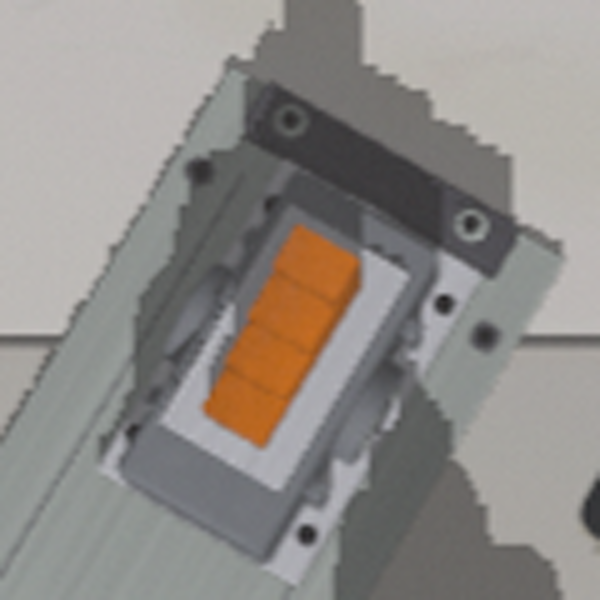

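View pics/s20.png

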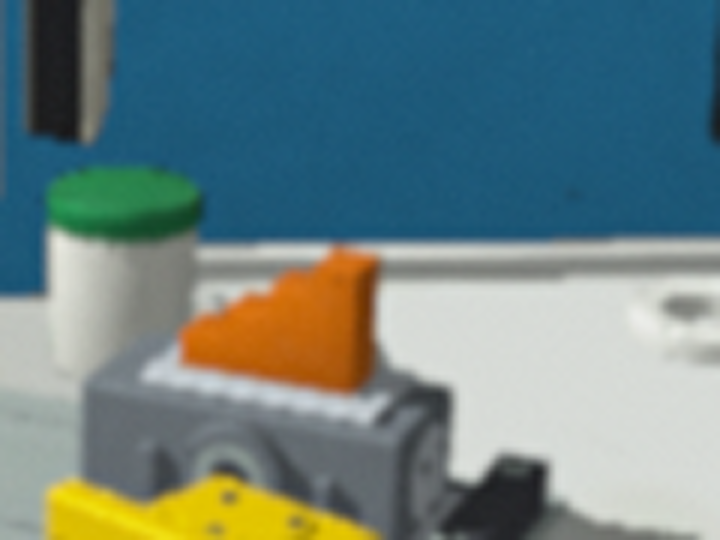

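Run:
```python
from h import *
f=r.grab_frame("top")
cr=lambda L:[(230+u/5,140+v/5) for u,v in L]
G=plane(f,cr([(204,408),(264,447)]),74);H=plane(f,cr([(299,224),(362,256)]),104)
a=H.mean(0)-G.mean(0);c=((G.mean(0)+H.mean(0))/2)[:2]
print(np.linalg.norm(a[:2]),np.degrees(np.arctan2(a[1],a[0])),c,c-[593.5,275.7],np.linalg.norm(G[0]-G[1]))
P=plane(f,cr([(408,264),(279,491),(161,420)]),62)[:,:2];pc=(P[0]+P[2])/2;print("pad from corners",pc,c-pc,np.linalg.norm(P[0]-P[1]),np.linalg.norm(P[1]-P[2]))
d=P[0]-P[1];print("pad axis",np.degrees(np.arctan2(d[1],d[0])),fx(np.r_[pc,62]))
s=r.get_state();print(s["t"],s["ee_pos"])
```

```text
60.22247911028088 -29.92077133998733 [592.51 274.74] [-0.99 -0.96] 21.966524411863762
pad from corners [594.95 274.84] [-2.44 -0.1 ] 81.62407019819362 42.7774868264326
pad axis -29.198031030456086 [[54.05 -5.58 62.  ]]
26.025 [497.6  102.21 209.19]
```

Run:
```python
from h import *
f=r.grab_frame("top")["image"];a=cv2.imread("pics/top0.png")
for n,(u,v) in dict(bottle=(314,318),tub=(177,231),loupe=(209,203),bush=(332,277)).items():
    T=a[v-14:v+14,u-14:u+14];S=f[v-24:v+24,u-24:u+24]
    _,mx,_,l=cv2.minMaxLoc(cv2.matchTemplate(S,T,cv2.TM_CCOEFF_NORMED));print(n,mx,l[0]-10,l[1]-10)
r.sign_off()
```

```text
bottle 0.9929941892623901 0 -1
tub 0.8860278129577637 0 0
loupe 0.9983660578727722 0 0
bush 0.9987300038337708 0 0
the job is handed in; nothing more can be done
```

The housing now lies on its foot flange with the pad up and its head against the stop. The gauge stands lengthways on the pad. I handed the job in at about t = 26 s; no verdict is reported.

**What I did:** I moved the gauge onto the bench beside the fixture and tipped the housing over its heel with a two-finger push high on the pad side. Then I gripped it across the body and slid it about 37 mm into the stop. The push at the stop read about 15 N. Last, I set the gauge on the pad and backed the arm away.

**Last checks:**

| Check | Measured | Limit |
|---|---|---|
| Housing squareness (pad mask axis against plate and stop) | within about 0.5° | 0.06 rad (3.4°) |
| Housing offset from plate centre line (at the pad) | about 6 mm | 30 mm |
| Gauge distance from pad centre | about 1.5 to 2.5 mm | 12 mm |
| Gauge length against housing axis | within about 1° | 0.26 rad (15°) |
| Bottle, tub, loupe, bush in the top picture | shifted at most 1 pixel | 25 mm |

**Where readings disagreed:**
- **Squareness:** hand-picked body edges gave 2.5 to 3° of skew. Hand-picked pad corners gave 1 to 2°. I trusted the mask fit because the pad size it gave matched the true one.
- **Head at the stop:** the pad centre reads 52 to 54 mm along the plate, where 55 is expected, so the head reads 112 to 114 mm. The stop face itself reads about 112.5 instead of 115, so I judge the head flush. The push force and the stalled motion support that.

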